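# Set a thin board to length on the sawing board

### The job

Set the thin board for its saw cut with fingertip pushes alone; it must not be picked up. Swing the length stop in until its arm points straight at the raised bed, then push the board back flat against the fence and along it until its end sticks out over the edge of the bed and butts against the tip of the stop. Then swing the stop arm well clear again, towards the far side, so that the offcut cannot jam; leave the board lying where it was set and the other things on the bench alone.

Things in the scene. Friction and masses are not known exactly. Their poses are not given: they have to be found in the camera images.
- saw_board: Sawing board: fixed plywood jig, place and yaw vary. Origin on the bench (z=0) below the corner where the fence face meets the bed's cutting edge. Its +x points from the bed to the fence (away from the robot), +y along the fence away from the stop (robot's left). In mm in this frame: base plate 12 thick, x -178..37, y -190..300; on it the raised bed, top z=30, x -165..20, y 0..300.
- cut_edge (a point): Middle of the bed's top edge at its right-hand end, where the saw will pass (y = 0 in the saw board's frame, x = -72.5 mm, z = 30 mm): the edge over which the board must stick out. Beyond it there is only the low base plate, 18 mm down. Axes as the saw board's. The bed is open at both ends and at the near side.
- fence_face (a point): Middle of the foot of the fence's face, on the bed (saw board's frame: x = 0, y = 150 mm, z = 30 mm). The fence is a dark wooden rail along the far side of the bed, 24 mm deep, 300 mm long, its top 30 mm above the bed. Axes as the saw board's; the face looks to -x.
- board: The board to be cut: plain thin wooden slat, 91 x 245 x 14 mm, about 0.18 kg, loose and flat on the bed. Origin: centre of its underside; x across its 91 mm width, y along its 245 mm length, z up. It starts wholly behind the cutting edge, about 20 to 45 mm off the fence and up to 0.09 rad askew, its y axis roughly along the saw board's y.
- stop_pivot (a point): Pivot of the length stop: axis of its upright bolt, at mid thickness of the arm (37.7 mm above the bench). The bolt head rises to 52 mm. The foot (aluminium, 40 x 56 mm, top 28 mm above the bench) is fixed on the base beyond the cutting edge, how far varies: saw board's frame x = -48 mm, y = -137 to -113 mm. Axes as the saw board's.
- stop_arm (a joint): Angle of the stop's arm: aluminium bar 24 mm wide, 31 to 44 mm above the bench, turning level; round nose, tip 85 mm from the pivot. 0 = on its end stop, pointing along the saw board's +y at the bed, nose 28 to 52 mm outside the cutting edge. Grows clockwise from above (1.57: along +x, away from the robot; limit 1.9). Starts at 1.25 to 1.7. Stays where left: friction 0.12 N m, 2 N at the nose.
- try_square: Bystander: a try square, 100 x 174 x 16 mm, lying on the bench to the right of the jig. Origin at the centre of its underside. Leave it alone.
- sanding_block: Bystander: a cork sanding block, 65 x 112 x 29 mm, on the bench to the left of the jig. Origin at the centre of its underside. Leave it alone.
- tape_measure: Bystander: a tape measure, 65 x 73 x 35 mm, on the bench behind the fence. Origin at the centre of its underside. Leave it alone.

How it is judged:
By the outcome, as a careful person would: the job done as asked, in the order asked, and still so for the second after the job is handed in, with the robot touching nothing.
It also fails if it takes over 72 s, if anything falls off the work surface, if the arm or the gripper's body presses on something with over 40 N, if the wrist force passes 120 N, or if a joint passes its speed limit or range.

### The arm

A 6-joint arm with a two-finger parallel gripper is mounted at the origin on a cart in front of the work surface, level with it; the furniture and walls round the work are solid. World frame = base frame: x ahead of the robot, y to its left, z up, the work surface at z = 0. Lengths are in m, angles in rad, forces in N, time in s.
With the tool pointing down it reaches from about 0.225 to 0.875 m from the base axis. Payload 3.4 kg.
Tool frame: the origin (TCP) lies between the finger pads; the fingertips stand 19 mm ahead of it and the grasp point (between the pads) is the TCP; z points along the fingers, y is the line along which they close (so a half turn about z gives the same grasp; the last joint's range is limited). The gripper opens to 85 mm and grips with 20 to 120 N. Pads are 22 mm wide; open, the fingers measure 114 mm over their backs; the gripper's body (76 mm by 85 mm) begins 54 mm behind the grasp point. The pads swing forward as they close: fully open they stand 13 mm farther back than shut.
Start: joints at [1.003, 0.276, 1.505, -0, 1.361, -0.121], TCP at [0.248, 0.519, 0.25] pointing down, gripper open.
Joint ranges: [-2.89, 2.89], [-0.75, 2.08], [0.22, 2.7], [-1.18, 4.32], [0.11, 2.71], [-2.7, 2.7]. Speed limits (rad/s): [2.57, 2.57, 3.14, 3.14, 3.14, 3.14].

### API

Orientations are given as a unit quaternion [w, x, y, z].
In Python, from rig import get_state, imaging, ticket gives the robot as it stands. The module is installed in compiled form; this text tells all that it offers.
- The arm moves only by the shell command python3 -m inch 'ROWS' [FORCE]. ROWS is JSON, a list of rows, each an object with "claw": the opening, from -1 (shut) to 1 (fully open); "travel": the shift along the world's x, y, z in units of 200 mm (1.0 is 200 mm), a list of three; "turn": the turn about the world's z in units of 180 degrees (1.0 is 180 degrees). A call has 1 to 5 rows; each row is the pose to reach, as a shift and turn from the pose commanded when the call began, turning the shorter way round; what a row does not reach only later rows make up. A row lasts 1/10 s, in which the tool goes at most 50 mm and 8.59 degrees, less where a joint would pass 70% of its speed; a pose out of reach is approached as far as the arm can. A call with a number of a shift or a turn outside -1 to 1 is refused whole. A call with a gripper value outside its range is refused whole. The fingers move at their own pace and stop on an object; FORCE is the grip in N (left out, the last holds). Time passes only in rows, so rows that repeat a pose let the fingers close. It gives the time, the measured TCP pose, the force, the opening and the grip force at its end, in the units of the state.
- get_state(): the state, without advancing time (a new reading comes with each control period).
- imaging.get_image(name): name is "side" or "top" or "wrist"; returns the picture (480x640x3 uint8, red, green, blue); there is no depth.
- imaging.camera_params(name): a dict with "camera_matrix" (3x3 intrinsics, pixels), "cam_to_world" (4x4, takes a point from camera to world coordinates); the wrist camera has in their place "T_tool_cam" (4x4, takes a point from camera to tool coordinates, whose origin is the TCP and whose axes are the flange's). Camera axes: x right, y down, z forward; pixel columns grow to the right and rows downward; lengths in m; the calibration is good to about 2 mm. A picture is of the moment at which its call begins: read the wrist's pose just before it. camera_params takes no time and is no camera call.
- ticket.sign_off(): hands the job in; it is judged then, once.
The state is a dict: "clock": time; "qpos": joint angles; "qd": joint speeds; "effort": joint torques, N m; "position": TCP position; "ee_rot": TCP orientation; "contact_force": force on the tool from outside, world axes, zero at the start; "moment": the same for the moment, N m; "width": finger opening in m; "gripper_force": force on a finger pad.
Only numpy, scipy, OpenCV 4.12 (cv2) and the standard library are available. Lean on these libraries where they do the work, as an engineer would, in place of code of your own. Each camera call takes 0.05 s, during which the arm holds its last target. There are 200 camera calls.

## Working session

There is one attempt and no reset: what is moved stays moved. The work goes in short steps, Python scripts to look and compute and a shell command to move; the robot and the scene stay as the last step left them, time stands still between calls to the robot, and variables do not carry over. Pictures are saved under pics/ and viewed, at most 10 in all, crops included, and the job is handed in when it is done.

```bash
mkdir -p pics; python3 - <<'E'
from rig import get_state, imaging
import cv2,numpy as np
s=get_state();print(s)
for n in("top","side"):
    cv2.imwrite(f"pics/{n}0.png",imaging.get_image(n)[:,:,::-1])
    p=imaging.camera_params(n);print(n,np.round(p["camera_matrix"],1).tolist(),np.round(p["cam_to_world"],4).tolist())
print(imaging.camera_params("wrist"))
E
```

```text
{'clock': 0.0, 'qpos': array([ 1.00300966e+00,  2.76567742e-01,  1.50615301e+00,  7.02481884e-06,
        1.36069243e+00, -1.20976898e-01]), 'qd': array([-1.42034246e-03, -5.08149316e-04, -3.15385131e-04,  1.13507166e-03,
       -1.63972549e-03,  9.69249209e-05]), 'effort': array([ 9.24512788e-04, -4.16763318e+01, -2.45801586e+01, -2.98308332e-04,
        1.10727726e-02,  5.62371270e-06]), 'position': array([0.24816985, 0.51812875, 0.2494473 ]), 'ee_rot': array([-3.10550219e-04,  2.21551796e-01,  9.75148180e-01, -8.55654256e-04]), 'contact_force': array([ 0.36216471, -0.67903809,  0.10788941]), 'moment': array([0.03656096, 0.02389663, 0.01586242]), 'gripper_force': 0.0, 'width': 0.08550958604300174}
top [[498.9, 0.0, 323.8], [0.0, 498.9, 242.7], [0.0, 0.0, 1.0]] [[-0.0267, -0.9947, 0.0996, 0.5022], [-0.9996, 0.0263, -0.0049, -0.005], [0.0023, -0.0997, -0.995, 1.4043], [0.0, 0.0, 0.0, 1.0]]
side [[510.8, 0.0, 316.0], [0.0, 510.8, 242.8], [0.0, 0.0, 1.0]] [[-0.9979, -0.0536, 0.0364, 0.5884], [-0.0614, 0.6031, -0.7953, 1.3122], [0.0207, -0.7959, -0.6051, 1.0567], [0.0, 0.0, 0.0, 1.0]]
{'camera_matrix': array([[404.30780468,   0.        , 318.99675849],
       [  0.        , 404.30780468, 242.70452735],
       [  0.        ,   0.        ,   1.        ]]), 'T_tool_cam': array([[-1.12928932e-04, -9.57702569e-01, -2.87759930e-01,
         7.35394781e-02],
       [ 9.99999560e-01, -3.76094355e-04,  8.59249752e-04,
         1.22905177e-03],
       [-9.31130580e-04, -2.87759706e-01,  9.57702190e-01,
        -1.24024608e-01],
       [ 0.00000000e+00,  0.00000000e+00,  0.00000000e+00,
         1.00000000e+00]])}
```

View pics/top0.png

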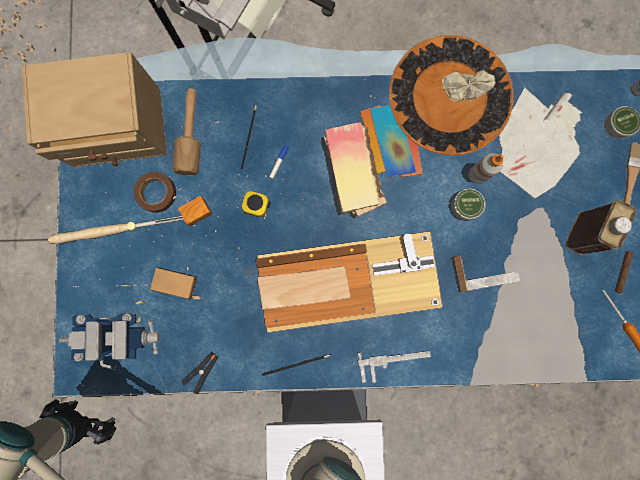

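View pics/side0.png

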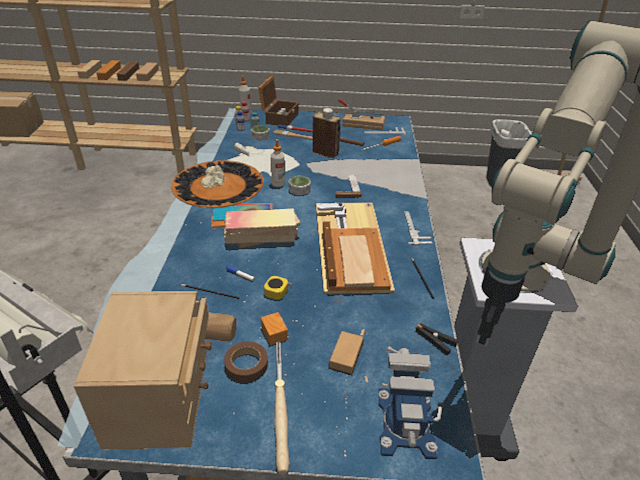

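The top view shows the jig at about (260-440, 235-330), with the stop near (410, 265) and its arm pointing away. The board is at about (262-350, 268-308). I'll enlarge that area.

```bash
python3 - <<'E'
import cv2
i=cv2.imread("pics/top0.png")[225:340,250:450]
cv2.imwrite("pics/top0c.png",cv2.resize(i,None,fx=4,fy=4,interpolation=cv2.INTER_CUBIC))
E
```

```text
(no output)
```

View pics/top0c.png

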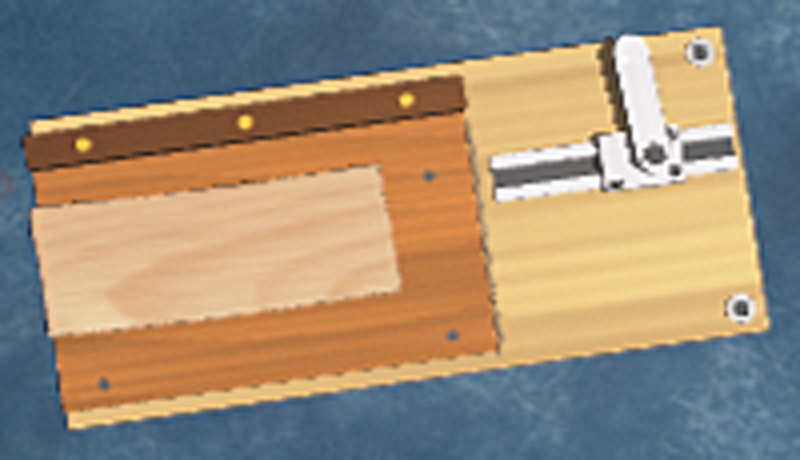

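The crop shows:
- **Base plate corners:** (722,28), (30,122), (68,428), (768,328)
- **Near bed corners:** (498,352), (67,410)
- **Bolt:** (655,152)
- **Arm nose:** (628,38)
- **Board corners:** (380,166), (32,208), (50,334), (400,290)

```bash
cat > h.py <<'E'
from rig import get_state, imaging
import numpy as np, json
from scipy.optimize import least_squares
P=imaging.camera_params("top");K=P["camera_matrix"];T=P["cam_to_world"]
def ray(uv,z,K=K,T=T):
    d=T[:3,:3]@np.linalg.solve(K,[uv[0],uv[1],1]);o=T[:3,3];return (o+d*(z-o[2])/d[2])[:2]
def R(a):return np.array([[np.cos(a),-np.sin(a)],[np.sin(a),np.cos(a)]])
def c(u,v):return (250+(u+.5)/4-.5,225+(v+.5)/4-.5)
def fit(obs,x0):  # obs: local xy, world xy
    L=np.array([o[0] for o in obs]);W=np.array([o[1] for o in obs])
    r=least_squares(lambda p:((R(p[2])@L.T).T+p[:2]-W).ravel(),x0);return r.x,r.fun
def jig():
    return np.array(json.load(open("jig.json")))
def toj(w):p=jig();return R(p[2]).T@(np.array(w)-p[:2])
def tow(l):p=jig();return R(p[2])@np.array(l)+p[:2]
E
python3 - <<'E'
from h import *
np.set_printoptions(precision=4,suppress=True)
o=[((.037,-.19),c(722,28),.012),((.037,.3),c(30,122),.012),((-.178,.3),c(68,428),.012),((-.178,-.19),c(768,328),.012),((-.165,0),c(498,352),.03),((-.165,.3),c(67,410),.03)]
p,f=fit([(l,ray(u,z)) for l,u,z in o],[.4,0,0]);print(p,f*1000)
json.dump(list(p),open("jig.json","w"))
b=toj(ray(c(655,152),.052));n=toj(ray(c(628,38),.044));print("bolt",b,"nose",n,"ang",np.arctan2(*(n-b)))
for q in [(380,166),(32,208),(50,334),(400,290)]:print(toj(ray(c(*q),.044)))
for l in [(0,0),(0,.3),(-.165,0)]:print(tow(l))
for n,u,z in[("tape",(255,203),.035),("book",(357,215),.03),("sand",(173,284),.03),("sq",(458,275),.016)]:print(n,toj(ray(u,z)))
E
```

```text
[ 0.6089 -0.1267  0.1104] [ 1.7775  0.1264  1.1574  0.0665 -0.5812 -0.2905 -1.9722 -1.7219  0.7161
 -0.8579 -1.0976  2.6775]
bolt [-0.046  -0.1222] nose [ 0.0343 -0.1175] ang 1.5114306025288753
[-0.0295  0.0636]
[-0.0255  0.3021]
[-0.1115  0.3006]
[-0.1146  0.062 ]
[ 0.6089 -0.1267]
[0.5759 0.1715]
[ 0.4449 -0.1449]
tape [0.1787 0.2852]
book [0.1074 0.0087]
sand [-0.0132  0.5363]
sq [-0.0957 -0.2467]
```

```bash
A='x'; python3 -m inch '[{"claw":-1,"travel":[0.1,-0.2,0],"turn":-0.04},{"claw":-1,"travel":[0.2,-0.4,0],"turn":-0.08},{"claw":-1,"travel":[0.3,-0.6,0],"turn":-0.12},{"claw":-1,"travel":[0.4,-0.8,0],"turn":-0.16},{"claw":-1,"travel":[0.5,-1,0],"turn":-0.2}]'
python3 -m inch '[{"claw":-1,"travel":[0.1,-0.2,0],"turn":-0.03},{"claw":-1,"travel":[0.2,-0.4,0],"turn":-0.06},{"claw":-1,"travel":[0.3,-0.6,0],"turn":-0.09},{"claw":-1,"travel":[0.4,-0.8,0],"turn":-0.123},{"claw":-1,"travel":[0.5,-1,0],"turn":-0.123}]'
python3 -m inch '[{"claw":-1,"travel":[0.1,-0.2,0],"turn":0},{"claw":-1,"travel":[0.2,-0.4,0],"turn":0},{"claw":-1,"travel":[0.3,-0.6,0],"turn":0},{"claw":-1,"travel":[0.4,-0.8,0],"turn":0},{"claw":-1,"travel":[0.5,-1,0],"turn":0}]'
python3 -m inch '[{"claw":-1,"travel":[0.1,-0.2,0],"turn":0},{"claw":-1,"travel":[0.2,-0.4,0],"turn":0},{"claw":-1,"travel":[0.3,-0.6,0],"turn":0},{"claw":-1,"travel":[0.4,-0.8,0],"turn":0},{"claw":-1,"travel":[0.47,-1,0],"turn":0}]'
python3 - <<'E'
from h import *
import cv2
s=get_state();print(s["position"],s["ee_rot"],s["width"],toj(s["position"][:2]))
for r in range(1):
    cv2.imwrite("pics/w1.png",imaging.get_image("wrist")[:,:,::-1])
E
```

```text
clock: 0.6
position: [0.3487, 0.3169, 0.25]
ee_rot: [0.0, 0.514, 0.858, -0.0]
contact_force: [1.2, 0.4, -0.2]
width: 0.0124
gripper_force: 0.0
clock: 1.1
position: [0.4487, 0.1168, 0.2502]
ee_rot: [-0.0, 0.668, 0.744, 0.0]
contact_force: [-0.2, 0.3, 0.6]
width: -0.0003
gripper_force: 0.0
clock: 1.6
position: [0.5487, -0.0832, 0.2499]
ee_rot: [-0.0, 0.668, 0.745, -0.0]
contact_force: [0.3, -0.2, -0.3]
width: 0.0002
gripper_force: 0.0
clock: 2.1
position: [0.6433, -0.283, 0.2494]
ee_rot: [-0.0, 0.667, 0.745, 0.0]
contact_force: [0.8, 0.5, 0.2]
width: 0.0002
gripper_force: 0.0
[ 0.64328254 -0.28304015  0.24938806] [-4.05950893e-04  6.67409395e-01  7.44690889e-01  1.19710108e-04] 0.00019271166475549946 [ 0.01691766 -0.15915607]
```

View pics/w1.png

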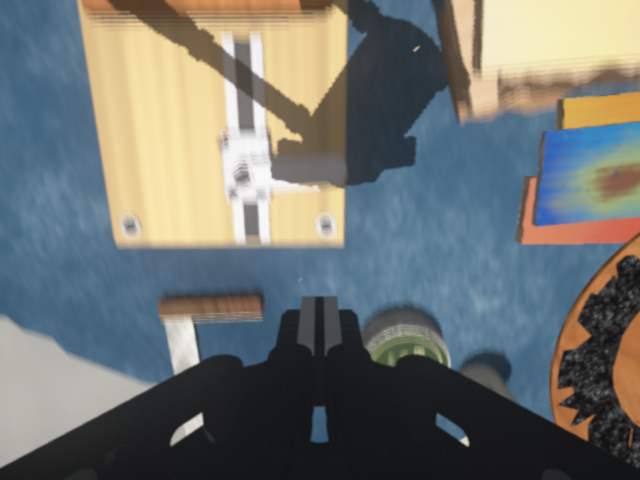

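The wrist view shows the bolt at (243,175), the arm's nose at about (346,168) under the shadow, and the right-hand base corners at (344,247) and (118,247). The bench outside the base's right end is clear. The can at (405,350) is far beyond.

```bash
cat >> h.py <<'E'
from scipy.spatial.transform import Rotation as Ro
def wT(s):
    M=np.eye(4);q=s["ee_rot"];M[:3,:3]=Ro.from_quat([q[1],q[2],q[3],q[0]]).as_matrix();M[:3,3]=s["position"]
    w=imaging.camera_params("wrist");return w["camera_matrix"],M@w["T_tool_cam"]
def wj(uv,z,s):
    k,t=wT(s);return toj(ray(uv,z,k,t))
E
python3 - <<'E'
from h import *
s=get_state()
for n,u,z in [("bolt",(243,175),.052),("nose",(346,168),.044),("c1",(344,247),.012),("c2",(118,247),.012),("bed",(80,22),.03),("sq",(262,295),.016),("can",(405,345),.06)]:print(n,wj(u,z,s))
E
```

```text
bolt [-0.04114477 -0.13408888]
nose [ 0.04033673 -0.13000943]
c1 [ 0.04164283 -0.20677665]
c2 [-0.16931259 -0.2055895 ]
bed [-0.16159619 -0.02116602]
sq [-0.03658976 -0.25335093]
can [ 0.09308951 -0.28174004]
```

```bash
python3 -m inch '[{"claw":-1,"travel":[0,0,0],"turn":0},{"claw":-1,"travel":[0,0,0],"turn":0},{"claw":-1,"travel":[0,0,0],"turn":0}]'
python3 - <<'E'
from h import *
import cv2
s=get_state();print(s["position"],s["qd"])
i=imaging.get_image("wrist")[:,:,::-1].copy();cv2.imwrite("pics/w2.png",i)
t=imaging.get_image("top")[:,:,::-1].copy();cv2.imwrite("pics/top2.png",t)
a=cv2.imread("pics/w1.png");g=lambda x:np.float32(cv2.cvtColor(x,6))[:270]
print(cv2.phaseCorrelate(g(a),g(i)))
# where tip should project in top
for z in(.23,):
    p=np.linalg.inv(T)@np.r_[s["position"][:2],z,1];print(K@(p[:3]/p[2]))
v=np.hstack([cv2.resize(i[:270,60:360],None,fx=1.33,fy=1.33),cv2.resize(t[200:290,360:490],(399,359))[:359]]) 
cv2.imwrite("pics/v2.png",v)
E
```

```text
clock: 2.45
position: [0.642, -0.28, 0.2503]
ee_rot: [-0.001, 0.667, 0.745, 0.0]
contact_force: [0.0, 0.7, -0.7]
width: 0.0002
gripper_force: 0.0
[ 0.64199681 -0.27998415  0.25033657] [ 0.00763916 -0.0099523  -0.00196126 -0.00464077 -0.00248911 -0.00024115]
((0.5105753278773477, 0.05354163646600796), 0.5802286520710698)
[436.96814433 230.35836863   1.        ]
```

View pics/v2.png

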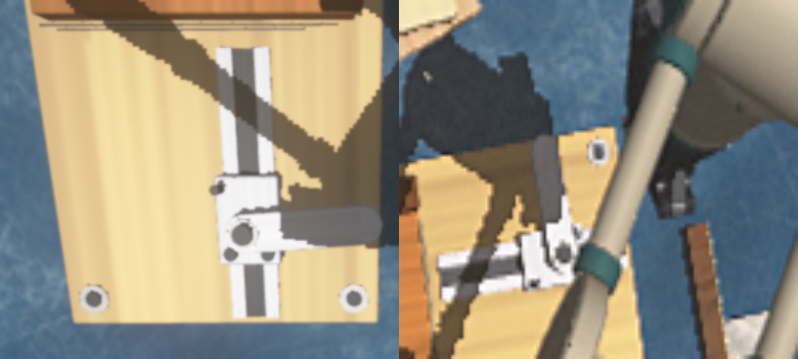

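The settled view puts the base corners at wrist pixels (116,242) and (344,242), the bolt at (242,176) and the nose at (346,169). In the top half the bolt is at about (414,263).

```bash
python3 - <<'E'
from h import *
import cv2
s=get_state();print(s["position"])
for n,u,z in [("bolt",(242,176),.052),("nose",(346,169),.044),("c1",(344,242),.012),("c2",(116,242),.012),("bed",(60+38/1.33,10),.03)]:print(n,wj(u,z,s))
k,t=wT(s)
for tz in(.0,.019):
    p=np.linalg.inv(imaging.camera_params("wrist")["T_tool_cam"])@[0,0,tz,1];print("tip px",k@(p[:3]/p[2]))
i=cv2.imread("pics/top2.png")[150:350,300:500]
cv2.imwrite("pics/v3.png",cv2.resize(i,None,fx=3,fy=3,interpolation=cv2.INTER_CUBIC))
E
```

```text
[ 0.64220032 -0.27992342  0.25083015]
bolt [-0.04437183 -0.12288248]
nose [ 0.03866529 -0.11825582]
c1 [ 0.04022839 -0.18948645]
c2 [-0.17325299 -0.18950864]
bed [-0.15820068 -0.00033305]
tip px [317.40475419 345.83932159   1.        ]
tip px [317.58601519 320.05980088   1.        ]
```

View pics/v3.png

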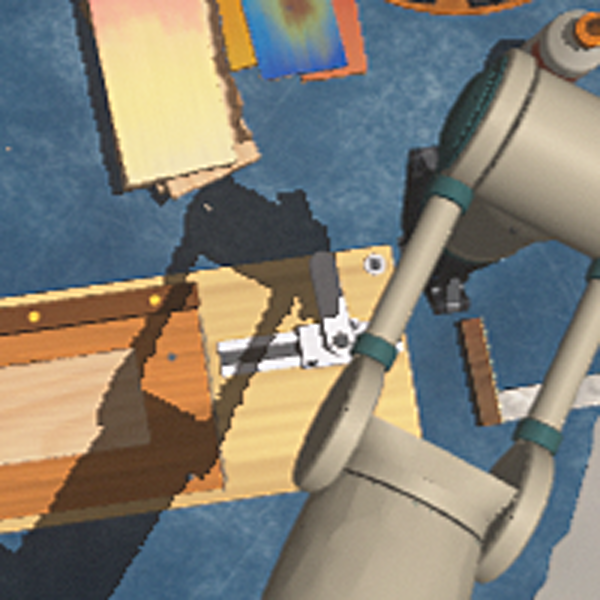

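```bash
python3 - <<'E'
from h import *
p=jig();p[:2]+=R(p[2])@[.003,0];json.dump(list(p),open("jig.json","w"))
s=get_state();c=s["position"][:2];print(toj(c),s["position"])
piv=np.array([-.048,-.1225]);prev=c
def go(l,n):
    global prev
    w=tow(l);print(n,np.round(l,3),np.round((w-prev)/.2,3));prev=w
go((.014,-.158),"start")
for th in [1.5,1.3,1.1,.9,.7,.5,.3,.1,0]:
    u=np.array([np.sin(th),np.cos(th)]);v=np.array([np.cos(th),-np.sin(th)])
    go(piv+.060*u+.024*v,th)
print("jig ux,uy",R(p[2]).T)
E
```

```text
[ 0.01318534 -0.15593909] [ 0.64220032 -0.27992342  0.25083015]
start [ 0.014 -0.158] [ 0.005 -0.01 ]
1.5 [ 0.014 -0.142] [-0.011  0.078]
1.3 [ 0.016 -0.13 ] [0.006 0.064]
1.1 [ 0.016 -0.117] [-0.006  0.064]
0.9 [ 0.014 -0.104] [-0.019  0.062]
0.7 [ 0.009 -0.092] [-0.031  0.057]
0.5 [ 0.002 -0.081] [-0.042  0.049]
0.3 [-0.007 -0.072] [-0.051  0.04 ]
0.1 [-0.018 -0.065] [-0.058  0.029]
0 [-0.024 -0.062] [-0.031  0.01 ]
jig ux,uy [[ 0.99391442  0.11015499]
 [-0.11015499  0.99391442]]
```

```bash
python3 -m inch '[{"claw":-1,"travel":[0,-0.01,-0.2],"turn":0},{"claw":-1,"travel":[0,-0.01,-0.4],"turn":0},{"claw":-1,"travel":[0,-0.01,-0.6],"turn":0},{"claw":-1,"travel":[0,-0.01,-0.8],"turn":0},{"claw":-1,"travel":[0,-0.01,-0.9],"turn":0}]'
python3 -m inch '[{"claw":-1,"travel":[0,0,-0.04],"turn":0},{"claw":-1,"travel":[0,0,-0.085],"turn":0},{"claw":-1,"travel":[0,0,-0.085],"turn":0}]'
python3 -m inch '[{"claw":-1,"travel":[-0.005,0.04,0],"turn":0},{"claw":-1,"travel":[-0.01,0.08,0],"turn":0},{"claw":-1,"travel":[-0.01,0.11,0],"turn":0},{"claw":-1,"travel":[-0.005,0.14,0],"turn":0}]'
python3 -m inch '[{"claw":-1,"travel":[-0.006,0.064,0],"turn":0},{"claw":-1,"travel":[-0.025,0.126,0],"turn":0},{"claw":-1,"travel":[-0.056,0.183,0],"turn":0},{"claw":-1,"travel":[-0.077,0.208,0],"turn":0},{"claw":-1,"travel":[-0.098,0.232,0],"turn":0}]'
```

```text
clock: 3.05
position: [0.6404, -0.2811, 0.0669]
ee_rot: [-0.003, 0.667, 0.745, -0.001]
contact_force: [0.3, -0.2, -0.1]
width: -0.0001
gripper_force: 0.0
clock: 3.35
position: [0.6426, -0.2831, 0.0535]
ee_rot: [0.0, 0.667, 0.745, 0.0]
contact_force: [-0.0, 0.6, -0.5]
width: -0.0001
gripper_force: 0.0
clock: 3.75
position: [0.6417, -0.2557, 0.0544]
ee_rot: [0.001, 0.667, 0.745, -0.0]
contact_force: [-1.1, -2.8, 0.2]
width: 0.0003
gripper_force: 1.2
clock: 4.25
position: [0.6217, -0.208, 0.0535]
ee_rot: [0.0, 0.667, 0.745, 0.0]
contact_force: [1.3, -2.9, 1.4]
width: -0.0002
gripper_force: 1.2
```

```bash
python3 -m inch '[{"claw":-1,"travel":[-0.025,0.02,0],"turn":0},{"claw":-1,"travel":[-0.051,0.04,0],"turn":0},{"claw":-1,"travel":[-0.08,0.055,0],"turn":0},{"claw":-1,"travel":[-0.109,0.069,0],"turn":0},{"claw":-1,"travel":[-0.125,0.074,0],"turn":0}]'
python3 -m inch '[{"claw":-1,"travel":[-0.01,0.0,0],"turn":0},{"claw":-1,"travel":[-0.02,0,0],"turn":0},{"claw":-1,"travel":[-0.02,0,0],"turn":0}]'
python3 - <<'E'
from h import *
s=get_state();print(toj(s["position"][:2]),s["contact_force"])
E
```

```text
clock: 4.75
position: [0.5961, -0.1937, 0.0533]
ee_rot: [-0.0, 0.668, 0.745, 0.0]
contact_force: [2.3, -1.4, 0.9]
width: -0.0002
gripper_force: 1.1
clock: 5.05
position: [0.5945, -0.1938, 0.0535]
ee_rot: [0.001, 0.668, 0.744, 0.002]
contact_force: [5.3, 1.1, -0.9]
width: 0.0001
gripper_force: 2.5
[-0.02477013 -0.06503443] [ 5.33442728  1.06392428 -0.86691974]
```

```bash
python3 -m inch '[{"claw":-1,"travel":[-0.015,0.0,0],"turn":0},{"claw":-1,"travel":[-0.03,0,0],"turn":0},{"claw":-1,"travel":[-0.03,0,0],"turn":0}]'
python3 - <<'E'
from h import *
s=get_state();print(toj(s["position"][:2]),s["contact_force"])
E
```

```text
clock: 5.35
position: [0.5934, -0.1941, 0.0545]
ee_rot: [0.005, 0.668, 0.744, 0.005]
contact_force: [13.8, 2.7, -3.2]
width: 0.0001
gripper_force: 5.9
[-0.02584048 -0.0652832 ] [13.82335905  2.67636212 -3.18956298]
```

```bash
python3 -m inch '[{"claw":-1,"travel":[0.06,0.0,0],"turn":0},{"claw":-1,"travel":[0.12,0,0.05],"turn":0},{"claw":-1,"travel":[0.12,0.0,0.25],"turn":0},{"claw":-1,"travel":[0.12,0.1,0.4],"turn":0},{"claw":-1,"travel":[0.05,0.3,0.4],"turn":0}]'
python3 -m inch '[{"claw":-1,"travel":[-0.15,0.2,0],"turn":0},{"claw":-1,"travel":[-0.3,0.4,0],"turn":0},{"claw":-1,"travel":[-0.5,0.55,0],"turn":0},{"claw":-1,"travel":[-0.65,0.7,0],"turn":0},{"claw":-1,"travel":[-0.75,0.85,0],"turn":0}]'
python3 -m inch '[{"claw":-1,"travel":[0,0,0],"turn":0},{"claw":-1,"travel":[0,0,0],"turn":0},{"claw":-1,"travel":[0,0,0],"turn":0}]'
python3 - <<'E'
from h import *
import cv2
s=get_state();print(toj(s["position"][:2]),s["position"])
i=imaging.get_image("wrist")[:,:,::-1];j=imaging.get_image("top")[:,:,::-1][220:345,250:450]
cv2.imwrite("pics/v4.png",np.vstack([cv2.resize(i,(400,300)),cv2.resize(j,(400,250))]))
cv2.imwrite("pics/w4.png",i)
E
```

```text
clock: 5.85
position: [0.6005, -0.1369, 0.1372]
ee_rot: [0.004, 0.669, 0.744, 0.001]
contact_force: [0.7, 0.8, 0.6]
width: 0.0
gripper_force: 0.0
clock: 6.35
position: [0.4421, 0.0369, 0.1325]
ee_rot: [-0.002, 0.668, 0.745, -0.002]
contact_force: [-0.3, 0.8, -0.7]
width: -0.0001
gripper_force: 0.0
clock: 6.65
position: [0.4475, 0.0352, 0.1333]
ee_rot: [0.0, 0.667, 0.745, -0.0]
contact_force: [0.0, 0.3, 0.2]
width: -0.0002
gripper_force: 0.0
[-0.14564376  0.17871961] [0.44747346 0.03520288 0.13330123]
```

View pics/v4.png

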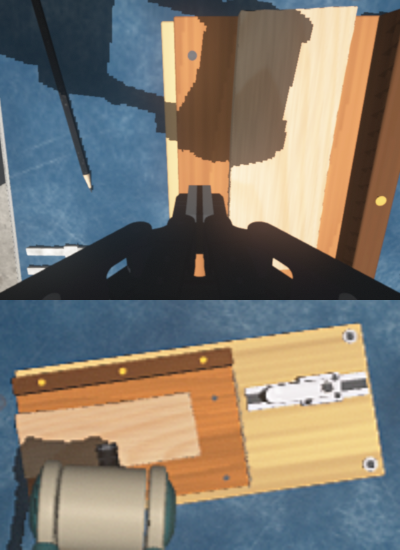

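The stop now lies along the rail pointing at the bed, so its angle is 0. The shut finger hovers just on the near side of the board's edge, with clear bed below it.

```bash
python3 -m inch '[{"claw":-1,"travel":[0,0,-0.15],"turn":0},{"claw":-1,"travel":[0,0,-0.3],"turn":0},{"claw":-1,"travel":[0,0,-0.36],"turn":0},{"claw":-1,"travel":[0,0,-0.395],"turn":0},{"claw":-1,"travel":[0,0,-0.395],"turn":0}]'
python3 -m inch '[{"claw":-1,"travel":[0.05,0.0055,0],"turn":0},{"claw":-1,"travel":[0.09,0.01,0],"turn":0},{"claw":-1,"travel":[0.12,0.013,0],"turn":0},{"claw":-1,"travel":[0.15,0.0165,0],"turn":0},{"claw":-1,"travel":[0.175,0.019,0],"turn":0}]'
python3 -m inch '[{"claw":-1,"travel":[0.015,0.0015,0],"turn":0},{"claw":-1,"travel":[0.03,0.003,0],"turn":0},{"claw":-1,"travel":[0.04,0.0045,0],"turn":0},{"claw":-1,"travel":[0.04,0.0045,0],"turn":0}]'
python3 - <<'E'
from h import *
s=get_state();print(toj(s["position"][:2]),s["contact_force"])
E
```

```text
clock: 7.25
position: [0.4469, 0.0352, 0.0535]
ee_rot: [-0.001, 0.668, 0.744, -0.001]
contact_force: [0.2, 0.6, 1.1]
width: -0.0003
gripper_force: 0.0
clock: 7.75
position: [0.4813, 0.0397, 0.0549]
ee_rot: [-0.001, 0.667, 0.745, -0.001]
contact_force: [-4.8, -1.5, 8.0]
width: -0.0003
gripper_force: 3.8
clock: 8.15
position: [0.4885, 0.0403, 0.0549]
ee_rot: [-0.001, 0.667, 0.745, -0.001]
contact_force: [-5.1, -1.3, 7.8]
width: 0.0
gripper_force: 3.9
[-0.10429546  0.17931088] [-5.06609844 -1.29065327  7.78405762]
```

```bash
python3 - <<'E'
from h import *
import cv2
i=imaging.get_image("wrist")[:,:,::-1];j=imaging.get_image("top")[:,:,::-1][220:345,250:450]
cv2.imwrite("pics/v5.png",np.hstack([cv2.resize(i[:380,180:560],(400,400)),cv2.resize(j,(400,250))[np.r_[0:250,[249]*150]]]))
E
```

```text
(no output)
```

View pics/v5.png

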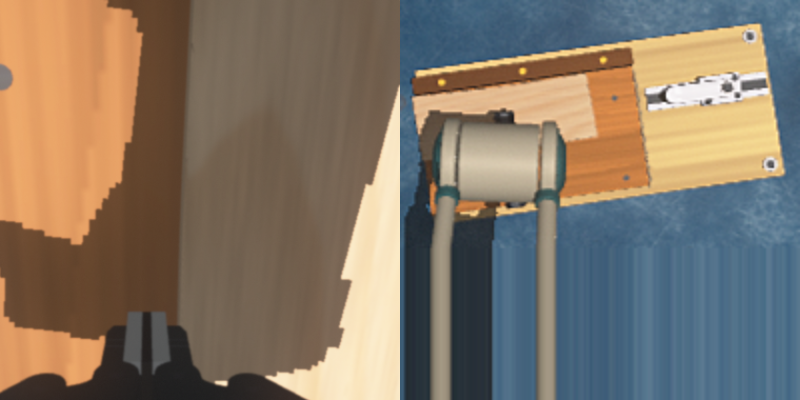

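The top half shows the board's far edge practically on the fence, its right corner at (588,75). The finger is beside the near edge. The vertical force suggests the fingertip is rubbing on the bed, so I'll raise it slightly and press again.

```bash
python3 -m inch '[{"claw":-1,"travel":[-0.01,-0.001,0.01],"turn":0},{"claw":-1,"travel":[-0.02,-0.002,0.02],"turn":0},{"claw":-1,"travel":[-0.02,-0.002,0.02],"turn":0}]'
python3 -m inch '[{"claw":-1,"travel":[0.015,0.0015,0],"turn":0},{"claw":-1,"travel":[0.025,0.003,0],"turn":0},{"claw":-1,"travel":[0.03,0.0033,0],"turn":0},{"claw":-1,"travel":[0.03,0.0033,0],"turn":0}]'
python3 - <<'E'
from h import *
s=get_state();print(toj(s["position"][:2]),s["contact_force"])
E
```

```text
clock: 8.55
position: [0.4864, 0.0402, 0.0588]
ee_rot: [0.001, 0.667, 0.745, 0.001]
contact_force: [-0.3, 0.3, -0.5]
width: 0.0004
gripper_force: 0.0
clock: 8.95
position: [0.4922, 0.0408, 0.0582]
ee_rot: [0.0, 0.667, 0.745, 0.0]
contact_force: [-0.5, -0.4, -0.2]
width: 0.0001
gripper_force: 0.0
[-0.10053998  0.17930679] [-0.47020793 -0.38439199 -0.22564897]
```

```bash
python3 -m inch '[{"claw":-1,"travel":[0.01,0.001,0],"turn":0},{"claw":-1,"travel":[0.02,0.0022,0],"turn":0},{"claw":-1,"travel":[0.03,0.0033,0],"turn":0},{"claw":-1,"travel":[0.03,0.0033,0],"turn":0}]'
python3 -m inch '[{"claw":-1,"travel":[0.01,0.001,0],"turn":0},{"claw":-1,"travel":[0.02,0.0022,0],"turn":0},{"claw":-1,"travel":[0.02,0.0022,0],"turn":0}]'
python3 - <<'E'
from h import *
s=get_state();print(toj(s["position"][:2]),s["contact_force"])
E
```

```text
clock: 9.35
position: [0.4943, 0.0412, 0.0578]
ee_rot: [-0.003, 0.667, 0.745, -0.003]
contact_force: [-6.0, -0.9, 5.3]
width: 0.0002
gripper_force: 3.3
clock: 9.65
position: [0.4946, 0.0414, 0.0574]
ee_rot: [-0.005, 0.667, 0.745, -0.006]
contact_force: [-12.4, -3.8, 8.0]
width: -0.0
gripper_force: 6.4
[-0.09815359  0.17968486] [-12.44191422  -3.75420234   8.04987722]
```

```bash
python3 -m inch '[{"claw":-1,"travel":[-0.03,-0.003,0],"turn":0},{"claw":-1,"travel":[-0.06,-0.006,0.05],"turn":0},{"claw":-1,"travel":[-0.06,-0.006,0.25],"turn":0},{"claw":-0.4,"travel":[0,0.2,0.3],"turn":0},{"claw":-0.4,"travel":[0.05,0.4,0.3],"turn":0}]'
python3 -m inch '[{"claw":-0.4,"travel":[0.05,0.2,0],"turn":0},{"claw":-0.4,"travel":[0.115,0.4,0],"turn":0},{"claw":-0.4,"travel":[0.115,0.41,0],"turn":0},{"claw":-0.4,"travel":[0.115,0.41,0],"turn":0}]'
python3 - <<'E'
from h import *
import cv2
s=get_state();print(toj(s["position"][:2]),s["position"],s["width"])
i=imaging.get_image("wrist")[:,:,::-1];j=imaging.get_image("top")[:,:,::-1][220:345,235:435]
cv2.imwrite("pics/v6.png",np.hstack([cv2.resize(i,(400,300)),cv2.resize(j,(400,250))[np.r_[0:250,[249]*50]]]))
E
```

```text
clock: 10.15
position: [0.5153, 0.1224, 0.122]
ee_rot: [0.003, 0.669, 0.744, 0.003]
contact_force: [1.9, -0.3, -1.0]
width: 0.0257
gripper_force: 0.0
clock: 10.55
position: [0.5354, 0.205, 0.1189]
ee_rot: [0.001, 0.667, 0.745, 0.001]
contact_force: [0.4, -0.6, -0.9]
width: 0.0256
gripper_force: 0.0
[-0.03952559  0.33774665] [0.53542821 0.20495159 0.11888808] 0.025639103214033968
```

View pics/v6.png

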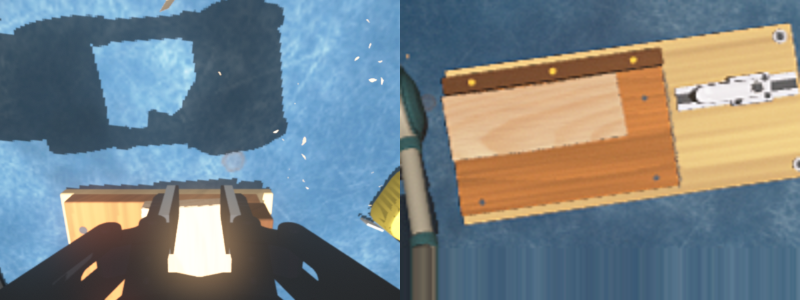

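The top half shows the board's far edge flat on the fence, with its left end flush with the bed's left end. The slightly open gripper hangs beyond that end.

```bash
python3 -m inch '[{"claw":-0.4,"travel":[-0.025,0,-0.15],"turn":0},{"claw":-0.4,"travel":[-0.025,0,-0.25],"turn":0},{"claw":-0.4,"travel":[-0.025,0,-0.315],"turn":0},{"claw":-0.4,"travel":[-0.025,0,-0.315],"turn":0}]'
python3 -m inch '[{"claw":-0.4,"travel":[0.005,-0.05,0],"turn":0},{"claw":-0.4,"travel":[0.011,-0.1,0],"turn":0},{"claw":-0.4,"travel":[0.0165,-0.15,0],"turn":0},{"claw":-0.4,"travel":[0.022,-0.2,0],"turn":0},{"claw":-0.4,"travel":[0.0275,-0.25,0],"turn":0}]'
python3 -m inch '[{"claw":-0.4,"travel":[0.0065,-0.06,0],"turn":0},{"claw":-0.4,"travel":[0.013,-0.12,0],"turn":0},{"claw":-0.4,"travel":[0.02,-0.18,0],"turn":0},{"claw":-0.4,"travel":[0.0265,-0.24,0],"turn":0},{"claw":-0.4,"travel":[0.031,-0.28,0],"turn":0}]'
python3 - <<'E'
from h import *
s=get_state();print(toj(s["position"][:2]),s["contact_force"],s["width"])
E
```

```text
clock: 11.05
position: [0.5286, 0.2025, 0.0539]
ee_rot: [-0.001, 0.668, 0.744, -0.002]
contact_force: [0.4, 0.1, -0.4]
width: 0.0257
gripper_force: 0.0
clock: 11.55
position: [0.5359, 0.153, 0.056]
ee_rot: [0.0, 0.668, 0.744, 0.001]
contact_force: [0.5, 1.7, 1.0]
width: 0.0252
gripper_force: 0.7
clock: 12.05
position: [0.5417, 0.0966, 0.0553]
ee_rot: [0.0, 0.668, 0.744, -0.0]
contact_force: [-0.3, 1.6, 0.8]
width: 0.0254
gripper_force: 0.7
[-0.04524752  0.22933865] [-0.30204104  1.62741104  0.80633139] 0.025416839923159545
```

Pushing smoothly at 1.6 N. About 10 mm remains.

```bash
python3 -m inch '[{"claw":-0.4,"travel":[0.002,-0.015,0],"turn":0},{"claw":-0.4,"travel":[0.0035,-0.03,0],"turn":0},{"claw":-0.4,"travel":[0.0045,-0.04,0],"turn":0},{"claw":-0.4,"travel":[0.0045,-0.04,0],"turn":0}]'
python3 -m inch '[{"claw":-0.4,"travel":[0.001,-0.01,0],"turn":0},{"claw":-0.4,"travel":[0.002,-0.02,0],"turn":0},{"claw":-0.4,"travel":[0.002,-0.02,0],"turn":0}]'
python3 - <<'E'
from h import *
s=get_state();print(toj(s["position"][:2]),s["contact_force"],s["width"])
E
```

```text
clock: 12.45
position: [0.5424, 0.0896, 0.0552]
ee_rot: [0.0, 0.667, 0.745, -0.0]
contact_force: [-0.0, -0.0, -0.2]
width: 0.0257
gripper_force: 0.0
clock: 12.75
position: [0.5428, 0.0857, 0.0552]
ee_rot: [0.0, 0.667, 0.745, -0.0]
contact_force: [-0.8, -0.6, -0.2]
width: 0.0255
gripper_force: 0.0
[-0.04533304  0.21836898] [-0.75725412 -0.60873442 -0.18604296] 0.02545471306749259
```

```bash
python3 -m inch '[{"claw":-0.4,"travel":[0.001,-0.01,0],"turn":0},{"claw":-0.4,"travel":[0.002,-0.02,0],"turn":0},{"claw":-0.4,"travel":[0.002,-0.02,0],"turn":0}]'
python3 - <<'E'
from h import *
import cv2
s=get_state();print(toj(s["position"][:2]),s["contact_force"],s["width"])
j=imaging.get_image("top")[:,:,::-1].copy();cv2.imwrite("pics/top7.png",j)
# profile along the board centreline in jig y at z=.044: colour
Ti=np.linalg.inv(T)
def pr(l,z):
    p=Ti@np.r_[tow(l),z,1];q=K@(p[:3]/p[2]);return q[:2]
for x in(-.02,-.045,-.075):
    print(x,[(y,j[tuple(np.round(pr((x,y/1000),.044)).astype(int)[::-1])].tolist()) for y in range(-60,-14,5)])
E
```

```text
clock: 13.05
position: [0.5431, 0.083, 0.0553]
ee_rot: [-0.001, 0.668, 0.744, 0.001]
contact_force: [-0.1, 5.2, 0.1]
width: 0.0255
gripper_force: 2.5
[-0.04536724  0.21565539] [-0.12975436  5.22792841  0.14251982] 0.02550021350326778
-0.02 [(-60, [133, 196, 233]), (-55, [133, 196, 232]), (-50, [131, 197, 232]), (-45, [131, 196, 231]), (-40, [131, 198, 233]), (-35, [129, 189, 228]), (-30, [142, 183, 224]), (-25, [138, 181, 224]), (-20, [139, 183, 223]), (-15, [141, 182, 224])]
-0.045 [(-60, [243, 241, 246]), (-55, [250, 251, 252]), (-50, [242, 240, 244]), (-45, [250, 248, 252]), (-40, [167, 167, 170]), (-35, [116, 147, 181]), (-30, [154, 195, 230]), (-25, [148, 191, 229]), (-20, [148, 189, 227]), (-15, [152, 195, 229])]
-0.075 [(-60, [131, 193, 228]), (-55, [129, 192, 228]), (-50, [128, 189, 227]), (-45, [126, 190, 226]), (-40, [125, 187, 226]), (-35, [142, 190, 229]), (-30, [143, 184, 226]), (-25, [136, 179, 222]), (-20, [131, 174, 219]), (-15, [137, 180, 224])]
```

```bash
python3 -m inch '[{"claw":-0.4,"travel":[-0.01,0.08,0],"turn":0},{"claw":-0.4,"travel":[-0.01,0.1,0.1],"turn":0},{"claw":-1,"travel":[-0.01,0.1,0.3],"turn":0},{"claw":-1,"travel":[-0.15,-0.05,0.3],"turn":0},{"claw":-1,"travel":[-0.33,-0.25,0.3],"turn":0}]'
python3 -m inch '[{"claw":-1,"travel":[0,-0.2,0],"turn":0},{"claw":-1,"travel":[0,-0.415,0],"turn":0},{"claw":-1,"travel":[0,-0.415,-0.15],"turn":0},{"claw":-1,"travel":[0,-0.415,-0.284],"turn":0},{"claw":-1,"travel":[0,-0.415,-0.284],"turn":0}]'
python3 -m inch '[{"claw":-1,"travel":[0.04,0.0044,0],"turn":0},{"claw":-1,"travel":[0.08,0.009,0],"turn":0},{"claw":-1,"travel":[0.1,0.011,0],"turn":0},{"claw":-1,"travel":[0.12,0.013,0],"turn":0},{"claw":-1,"travel":[0.135,0.015,0],"turn":0}]'
python3 - <<'E'
from h import *
s=get_state();print(toj(s["position"][:2]),s["contact_force"],s["width"])
E
```

```text
clock: 13.6
position: [0.4817, 0.0351, 0.1168]
ee_rot: [0.002, 0.666, 0.746, 0.001]
contact_force: [-0.3, -0.6, -0.2]
width: -0.0001
gripper_force: 0.0
clock: 14.1
position: [0.4771, -0.0478, 0.0561]
ee_rot: [-0.003, 0.668, 0.744, -0.002]
contact_force: [-0.6, -0.2, -0.1]
width: 0.0001
gripper_force: 0.0
clock: 14.6
position: [0.5041, -0.0451, 0.0588]
ee_rot: [-0.002, 0.667, 0.745, -0.002]
contact_force: [-9.8, -3.4, 5.5]
width: -0.0001
gripper_force: 4.8
[-0.0981672   0.09261971] [-9.82243955 -3.40355814  5.53452941] -6.230627863004727e-05
```

```bash
python3 -m inch '[{"claw":-1,"travel":[-0.06,-0.0066,0],"turn":0},{"claw":-1,"travel":[-0.08,-0.009,0.1],"turn":0},{"claw":-0.4,"travel":[-0.08,0.05,0.3],"turn":0},{"claw":-0.4,"travel":[-0.02,0.3,0.3],"turn":0},{"claw":-0.4,"travel":[0.05,0.5,0.3],"turn":0}]'
python3 -m inch '[{"claw":-0.4,"travel":[0.06,0.2,0],"turn":0},{"claw":-0.4,"travel":[0.115,0.258,0],"turn":0},{"claw":-0.4,"travel":[0.115,0.258,-0.15],"turn":0},{"claw":-0.4,"travel":[0.115,0.258,-0.314],"turn":0},{"claw":-0.4,"travel":[0.115,0.258,-0.314],"turn":0}]'
python3 -m inch '[{"claw":-0.4,"travel":[0.005,-0.05,0],"turn":0},{"claw":-0.4,"travel":[0.0095,-0.085,0],"turn":0},{"claw":-0.4,"travel":[0.0115,-0.105,0],"turn":0},{"claw":-0.4,"travel":[0.0125,-0.115,0],"turn":0},{"claw":-0.4,"travel":[0.0125,-0.115,0],"turn":0}]'
python3 - <<'E'
from h import *
s=get_state();print(toj(s["position"][:2]),s["contact_force"],s["width"])
E
```

```text
clock: 15.1
position: [0.5177, 0.0555, 0.1206]
ee_rot: [0.002, 0.668, 0.744, 0.002]
contact_force: [-0.1, -0.1, -1.0]
width: 0.0257
gripper_force: 0.0
clock: 15.6
position: [0.5365, 0.1058, 0.0523]
ee_rot: [-0.003, 0.667, 0.745, -0.003]
contact_force: [-1.2, -0.2, -0.2]
width: 0.0255
gripper_force: 0.0
clock: 16.1
position: [0.5433, 0.0832, 0.0569]
ee_rot: [0.001, 0.668, 0.744, 0.001]
contact_force: [-0.6, 1.5, 0.2]
width: 0.0257
gripper_force: 0.7
[-0.0451085   0.21585586] [-0.60773469  1.49166235  0.23432286] 0.025709131257068807
```

```bash
python3 -m inch '[{"claw":-0.4,"travel":[0.0007,-0.006,0],"turn":0},{"claw":-0.4,"travel":[0.0013,-0.012,0],"turn":0},{"claw":-0.4,"travel":[0.0013,-0.012,0],"turn":0}]'
python3 -m inch '[{"claw":-0.4,"travel":[-0.008,0.08,0],"turn":0},{"claw":-0.4,"travel":[-0.01,0.1,0.1],"turn":0},{"claw":-1,"travel":[-0.01,0.1,0.35],"turn":0},{"claw":-1,"travel":[-0.1,-0.1,0.35],"turn":0},{"claw":-1,"travel":[-0.2,-0.3,0.35],"turn":0}]'
python3 - <<'E'
from h import *
s=get_state();print(toj(s["position"][:2]),s["position"])
piv=np.array([-.048,-.1225]);prev=s["position"][:2]
def go(l,n):
    global prev
    w=tow(l);print(n,np.round(l,3),np.round((w-prev)/.2,3));prev=w
go((-.10,-.0675),"start");go((-.07,-.0675),0)
for th in [.2,.4,.6,.8,1,1.2,1.4,1.6]:
    u=np.array([np.sin(th),np.cos(th)]);v=np.array([np.cos(th),-np.sin(th)])
    go(piv+.055*u-.022*v,th)
E
```

```text
clock: 16.4
position: [0.5432, 0.0829, 0.0566]
ee_rot: [-0.0, 0.668, 0.744, 0.002]
contact_force: [-0.3, 6.7, 5.4]
width: 0.0257
gripper_force: 3.8
clock: 16.9
position: [0.5036, 0.021, 0.1271]
ee_rot: [0.002, 0.666, 0.746, 0.001]
contact_force: [1.2, -1.0, -1.0]
width: 0.0
gripper_force: 0.0
[-0.09145682  0.15838949] [0.5035701  0.02096543 0.12713822]
start [-0.1   -0.068] [ 0.082 -1.127]
0 [-0.07  -0.068] [0.149 0.017]
0.2 [-0.059 -0.064] [0.055 0.023]
0.4 [-0.047 -0.063] [0.058 0.011]
0.6 [-0.035 -0.065] [ 0.059 -0.001]
0.8 [-0.024 -0.068] [ 0.058 -0.012]
1 [-0.014 -0.074] [ 0.054 -0.024]
1.2 [-0.005 -0.082] [ 0.049 -0.034]
1.4 [ 0.002 -0.091] [ 0.041 -0.043]
1.6 [ 0.008 -0.102] [ 0.031 -0.05 ]
```

```bash
python3 -m inch '[{"claw":-1,"travel":[0.015,-0.22,0],"turn":0},{"claw":-1,"travel":[0.03,-0.45,0],"turn":0},{"claw":-1,"travel":[0.05,-0.65,0],"turn":0},{"claw":-1,"travel":[0.06,-0.85,0],"turn":0},{"claw":-1,"travel":[0.07,-1,0],"turn":0}]'
python3 -m inch '[{"claw":-1,"travel":[0.012,-0.13,0],"turn":0},{"claw":-1,"travel":[0.012,-0.13,-0.15],"turn":0},{"claw":-1,"travel":[0.012,-0.13,-0.28],"turn":0},{"claw":-1,"travel":[0.012,-0.13,-0.343],"turn":0},{"claw":-1,"travel":[0.012,-0.13,-0.343],"turn":0}]'
python3 - <<'E'
from h import *
s=get_state();print(toj(s["position"][:2]),s["position"],s["contact_force"])
E
```

```text
clock: 17.4
position: [0.5162, -0.1811, 0.1255]
ee_rot: [0.0, 0.668, 0.745, -0.001]
contact_force: [0.4, 0.7, 0.2]
width: -0.0
gripper_force: 0.0
clock: 17.9
position: [0.5175, -0.204, 0.0552]
ee_rot: [-0.002, 0.667, 0.745, -0.001]
contact_force: [-0.4, -0.2, 0.3]
width: -0.0002
gripper_force: 0.0
[-0.10242124 -0.06670179] [ 0.51746734 -0.20396382  0.05515286] [-0.39043448 -0.24807811  0.3265415 ]
```

```bash
python3 -m inch '[{"claw":-1,"travel":[0.075,0.008,0],"turn":0},{"claw":-1,"travel":[0.15,0.015,0],"turn":0},{"claw":-1,"travel":[0.18,0.025,0],"turn":0},{"claw":-1,"travel":[0.21,0.035,0],"turn":0},{"claw":-1,"travel":[0.262,0.045,0],"turn":0}]'
python3 -m inch '[{"claw":-1,"travel":[0.059,0.003,0],"turn":0},{"claw":-1,"travel":[0.117,-0.008,0],"turn":0},{"claw":-1,"travel":[0.171,-0.031,0],"turn":0},{"claw":-1,"travel":[0.22,-0.065,0],"turn":0},{"claw":-1,"travel":[0.261,-0.108,0],"turn":0}]'
python3 -m inch '[{"claw":-1,"travel":[0.015,-0.025,0],"turn":0},{"claw":-1,"travel":[0.031,-0.05,0],"turn":0},{"claw":-1,"travel":[0.031,-0.05,0],"turn":0}]'
python3 -m inch '[{"claw":-1,"travel":[-0.03,0.05,0],"turn":0},{"claw":-1,"travel":[-0.03,0.05,0.2],"turn":0},{"claw":-1,"travel":[-0.03,0.05,0.4],"turn":0},{"claw":-1,"travel":[-0.2,0,0.6],"turn":0},{"claw":-1,"travel":[-0.4,-0.1,0.8],"turn":0}]'
python3 -m inch '[{"claw":-1,"travel":[-0.2,-0.2,0],"turn":0},{"claw":-1,"travel":[-0.4,-0.4,0],"turn":0},{"claw":-1,"travel":[-0.6,-0.6,0],"turn":0},{"claw":-1,"travel":[-0.6,-0.8,0],"turn":0},{"claw":-1,"travel":[-0.6,-0.8,0],"turn":0}]'
python3 - <<'E'
from h import *
import cv2
s=get_state();print(s["position"])
i=imaging.get_image("top")[:,:,::-1];cv2.imwrite("pics/top9.png",i)
cv2.imwrite("pics/v9.png",cv2.resize(i[225:340,250:450],None,fx=4,fy=4,interpolation=cv2.INTER_CUBIC))
E
```

```text
clock: 18.4
position: [0.57, -0.1958, 0.0574]
ee_rot: [-0.001, 0.667, 0.745, -0.001]
contact_force: [-4.1, -1.4, 0.7]
width: 0.0002
gripper_force: 1.8
clock: 18.9
position: [0.6247, -0.2177, 0.0569]
ee_rot: [-0.0, 0.667, 0.745, 0.001]
contact_force: [-1.8, 1.8, -1.4]
width: -0.0001
gripper_force: 1.4
clock: 19.2
position: [0.6309, -0.229, 0.0573]
ee_rot: [0.001, 0.668, 0.744, 0.0]
contact_force: [0.5, -0.6, 0.4]
width: -0.0004
gripper_force: 0.0
clock: 19.7
position: [0.5588, -0.2424, 0.2105]
ee_rot: [0.002, 0.666, 0.746, 0.0]
contact_force: [0.6, -0.9, 0.1]
width: -0.0004
gripper_force: 0.0
clock: 20.2
position: [0.4368, -0.4084, 0.209]
ee_rot: [0.003, 0.669, 0.743, -0.002]
contact_force: [0.1, 1.7, 1.0]
width: 0.0
gripper_force: 0.0
[ 0.43681616 -0.40836952  0.20903421]
```

View pics/v9.png

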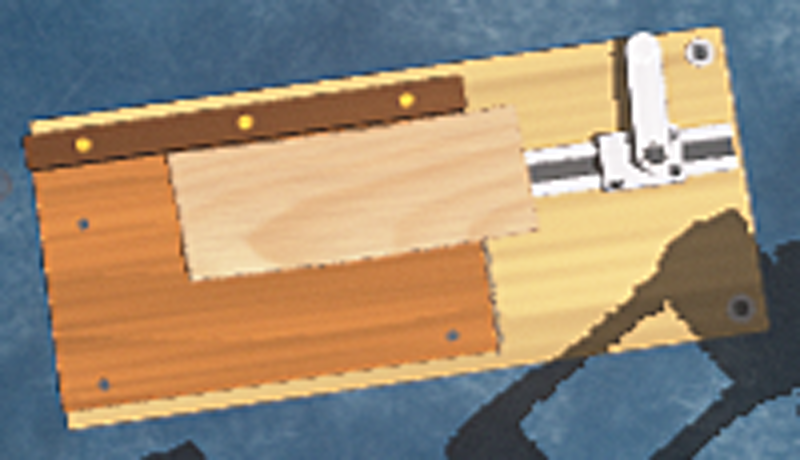

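The picture shows the board flat along the fence and sticking out over the cutting edge, with corners at (515,106), (170,153), (190,279) and (537,230). The stop arm is swung to the far side with its nose at (642,38). I'll check the numbers.

```bash
python3 - <<'E'
from h import *
Q=[(515,106),(170,153),(190,279),(537,230)];L=[(.0455,-.1225),(.0455,.1225),(-.0455,.1225),(-.0455,-.1225)]
p,f=fit([(l,toj(ray(c(*q),.044))) for l,q in zip(L,Q)],[0,.1,0]);print(p,f*1000)
b=toj(ray(c(655,152),.052));n=toj(ray(c(642,38),.044));print(b,n,np.arctan2(*(n-b)))
E
```

```text
[-0.0474113   0.08411919  0.00376772] [ 3.03273893 -4.51179738  1.8063369   2.53818514 -2.57256879  4.47822784
 -2.26650704 -2.5046156 ]
[-0.04896144 -0.12223449] [ 0.02994385 -0.12699135] 1.6310091296988487
```

```bash
python3 -c "
from rig import ticket
print(ticket.sign_off())"
```

```text
the job is handed in; nothing more can be done
None
```

I set the board with fingertip pushes alone and handed the job in after about 20 s of robot time: it lies flat on the fence, its end about 38 mm past the cutting edge where it butted the stop, and the stop arm is swung clear to the far side at about 1.6 rad.

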